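# Load the label unwinder

### The arm

A 7-joint arm with a two-finger parallel gripper is mounted at the origin on the work surface. World frame = base frame: x ahead of the robot, y to its left, z up, the work surface at z = 0. Lengths are in m, angles in rad, forces in N, time in s.
With the tool pointing down it reaches from about 0.425 to 0.875 m from the base axis. Payload 4.7 kg.
Tool frame: the origin (TCP) lies at the very end of the fingers, on their centre line; the grasp point (between the pads) lies 19 mm behind it; y points along the fingers, x is the direction in which the jaws open and shut, and the axes are right-handed (so a half turn about y gives the same grasp; the last joint's range is limited). The gripper opens to 85 mm and grips with 20 to 120 N. Pads are 22 mm wide; open, the fingers measure 114 mm over their backs; the gripper's body (76 mm by 85 mm) begins 54 mm behind the grasp point. The pads swing forward as they close: fully open they stand 13 mm farther back than shut.
Start: joints at [1.247, 0.321, -0.07, 1.45, 0.023, 1.371, -0.057], TCP at [0.215, -0.613, 0.231] pointing down, gripper open.
Joint ranges: [-2.86, 2.86], [-0.3, 2.09], [-1.38, 1.24], [0.06, 2.45], [-1.56, 4.7], [0.09, 2.05], [-2.69, 2.69]. Speed limits (rad/s): [2.57, 2.57, 3.14, 3.14, 3.14, 3.14, 3.14].

### API

Orientations are given as a unit quaternion [x, y, z, w].
In Python, from workcell import * gives the robot as it stands. The module is installed in compiled form; this text tells all that it offers.
- The arm moves only by the tool drive_tool, never from a script. Its argument "commands" is a list that holds one entry, the list of rows, each a list of 7 numbers: the shift along the tool's x, y, z scaled (see below), then the turn, a rotation vector about the tool's x, y, z scaled (see below), then the opening, from -1 (shut) to 1 (fully open), so that 0 is half open. In form: [[[x, y, z, ax, ay, az, gripper], ...]]. A call has 1 to 20 rows; each row shifts and turns the commanded pose from where the row before left it, along the tool's axes as they then stand; what a row does not reach is not made up. The controller multiplies each number of a shift by 25 mm and each number of a turn by 4 degrees. A row lasts 1/10 s, in which the tool goes at most 50 mm and 8.59 degrees, less where a joint would pass 70% of its speed; a pose out of reach is approached as far as the arm can. A call with a number of a shift or a turn outside -1 to 1 is refused whole. A call with a gripper value outside its range is refused whole. The fingers move at their own pace and stop on an object; the grip force is fixed at half the most. Time passes only in rows, so rows that do not move let the fingers close. It gives the time, the measured TCP pose, the force and the opening at its end, in the units of the state.
- get_state(): the state, without advancing time (a new reading comes with each control period).
- read_camera(name): name is "side" or "top"; returns a dict with "img" (480x640x3 uint8, blue, green, red), "mtx" (3x3 intrinsics, pixels), "pose" (4x4, takes a point from camera to world coordinates). Camera axes: x right, y up, looking along -z (the intrinsics and any distortion apply to the point x, -y, -z); pixel columns grow to the right and rows downward; lengths in m; the calibration is good to about 2 mm. A picture is of the moment at which its call begins. There is no depth.
- hand_in(): hands the job in, once; it reports no verdict.
The state is a dict: "time_s": time; "joints": joint angles; "joint_velocities": joint speeds; "effort": joint torques, N m; "tcp_pos": TCP position; "orientation": TCP orientation; "wrist_force": force on the tool from outside, world axes, zero at the start; "moment": the same for the moment, N m; "opening": finger opening in m.
Only numpy, scipy, OpenCV 4.12 (cv2) and the standard library are available. Lean on these libraries where they do the work, as an engineer would, in place of code of your own. Each camera call takes 0.05 s, during which the arm holds its last target. There are 200 camera calls.

### The job

Load the label unwinder: thread the taller of the two paper label rolls down the upright spindle until it rests fully home on the turntable, then thread the steel collar down on top of it so that it lies flat on the roll. Leave the shorter label roll where it is, and let go of everything.

Things in the scene. Friction and masses are not known exactly. Their poses are not given: they have to be found in the camera images.
- spindle: Label unwinder, fixed to the worktop: a black square foot 130 x 130 x 6 mm carrying a grey turntable disc 110 mm across whose top is 10 mm above the worktop, and in its middle an upright aluminium post 20 mm in diameter. The post is straight up to 68 mm above the worktop, then tapers to a flat tip 10 mm across at 80 mm. Origin: on the post's axis, at worktop level; z is up along the post. Nothing turns.
- tall_roll: The taller white paper label roll (brown cardboard core), standing on end: a ring 60 mm outer diameter, bore 40 mm right through, 40 mm tall, about 65 g. Origin: on its axis at its underside; z is its axis, up. It is round, so its yaw does not matter.
- short_roll: The shorter white paper label roll, to be left alone: same 60 mm outer diameter and 40 mm bore, but only 20 mm tall, about 33 g. Origin: on its axis at its underside; z is its axis.
- collar: Bare steel collar, lying flat: a ring 54 mm outer diameter, bore 38 mm right through, 20 mm tall, about 160 g. Origin: on its axis at its underside; z is its axis. Seated on the tall roll on the spindle, its underside is 50 mm above the worktop and the post's tip stands 10 mm above its top.
Things that resemble listed ones, but are neither listed nor needed, are in the scene too. What is shaped like the tall_roll but blue is not meant. What is shaped like the spindle but orange is not meant.

How it is judged:
On the way:
1. the tall roll is on the spindle, fully home on the turntable, with the collar not yet on the spindle (horizontal distance between tall_roll and spindle below 0.014 m and z of tall_roll in the frame of spindle below 0.015 m and angle between tall_roll's own z axis and vertical below 0.12 rad and horizontal distance between collar and spindle above 0.06 m), for 0.2 s.
At the end, for the whole second after the job is handed in: Both rings are round the post (origins within 14 mm of its axis), level within 7 degrees, at rest and released: the tall roll with its underside within 5 mm of the turntable, the collar on top of it with its underside within 5 mm of the roll's top (horizontal distance between each of tall_roll, collar and spindle below 0.014 m and z of tall_roll in the frame of spindle below 0.015 m and angle between each of tall_roll, collar's own z axis and vertical below 0.12 rad and z of collar in the frame of spindle between 0.045 and 0.055 m and linear speed of each of tall_roll, collar below 0.02 m/s); the robot touches nothing.
It fails at once if the shorter label roll is shifted by more than 20 mm (distance of short_roll from where it was at the start of the episode above 0.02 m).
It also fails if it takes over 61 s, if anything falls off the work surface, if the arm or the gripper's body presses on something with over 40 N, if the wrist force passes 120 N, or if a joint passes its speed limit or range.

## Working session

There is one attempt and no reset: what is moved stays moved. The work goes in short steps, Python scripts to look and compute and a tool call to move; the robot and the scene stay as the last step left them, time stands still between calls to the robot, and variables do not carry over. Pictures are saved under pics/ and viewed, about 8 in all and at most 12, crops included, and the job is handed in when it is done.

Besides the shell and the picture viewer there is one more tool, called after "Emit:" as name([rows], argument=value, ...), one row to a line, values as JSON. drive_tool: Moves the arm, as the interface text tells. Shifts and turns lie within -1 to 1; 1 stands for 25 mm of shift or 4 degrees of turn. Its arguments: {"type":"object","properties":{"commands":{"type":"array","items":{"type":"array","items":{"type":"array","items":{"type":"number","minimum":-1,"maximum":1}}}}},"required":["commands"]}

```bash
mkdir -p pics
python3 - <<'E'
from workcell import *
import cv2,numpy as np
for n in ("top","side"):
    c=read_camera(n); cv2.imwrite(f"pics/{n}0.png",c["img"]); np.savez(f"{n}0.npz",**c); print(n,c["mtx"].tolist(),np.round(c["pose"],4).tolist(),[k for k in c])
s=get_state(); print({k:np.round(v,3).tolist() for k,v in s.items()})
E
```

```text
top [[501.70578634828405, 0.0, 328.3642577643787], [0.0, 501.70578634828405, 236.5076651081684], [0.0, 0.0, 1.0]] [[-0.0079, 0.9903, -0.139, 0.2964], [-0.9996, -0.0114, -0.0246, -0.0358], [-0.0259, 0.1388, 0.99, 1.0832], [0.0, 0.0, 0.0, 1.0]] ['img', 'mtx', 'pose']
side [[445.9453153302007, 0.0, 323.17521314420276], [0.0, 445.9453153302007, 241.03908155568686], [0.0, 0.0, 1.0]] [[-0.8478, 0.346, -0.402, 0.1081], [-0.5304, -0.5457, 0.6488, 0.5598], [0.0051, 0.7632, 0.6461, 0.6202], [0.0, 0.0, 0.0, 1.0]] ['img', 'mtx', 'pose']
{'time_s': 0.1, 'joints': [1.247, 0.322, -0.07, 1.452, 0.023, 1.371, -0.057], 'joint_velocities': [-0.0, -0.001, 0.0, -0.002, -0.0, -0.001, 0.0], 'effort': [-0.0, -49.487, -0.384, -31.521, 0.013, 0.007, 0.0], 'tcp_pos': [0.215, -0.613, 0.23], 'orientation': [-0.577, 0.409, -0.408, 0.577], 'wrist_force': [0.69, -0.749, -0.031], 'moment': [0.06, 0.039, -0.032], 'opening': 0.086}
```

View pics/top0.png

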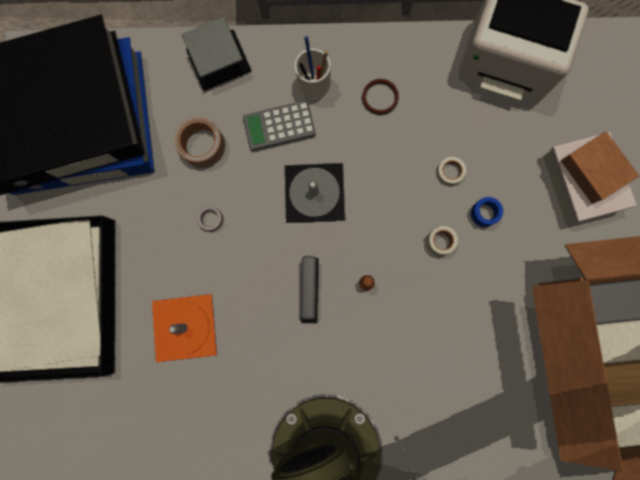

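View pics/side0.png

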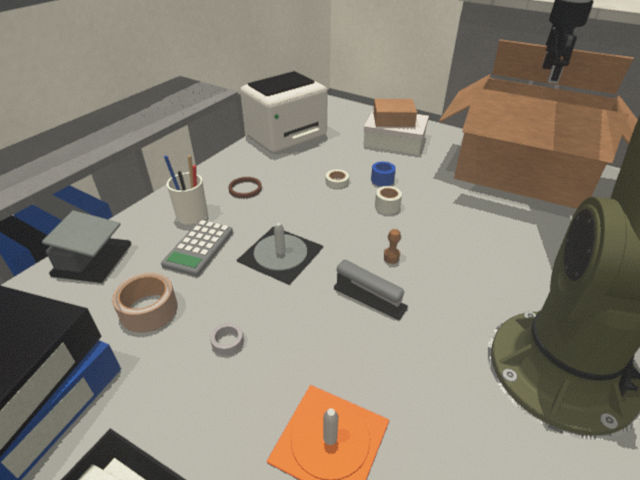

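The top view shows three candidates for the tall roll:
- White ring at (443,240), which looks tall in the side view at (388,200).
- White ring at (451,171), which looks short in the side view at (337,179).
- Blue ring at (487,212).

The first fits the description. The black-footed spindle is at (314,190) (orange decoy at (184,328)) and the collar is at (209,219). Next I'll enlarge and measure.

```bash
cat > h.py <<'E'
import numpy as np,cv2
def ray(c,uv,z):
    K,P=c["mtx"],c["pose"]; d=np.linalg.inv(K)@[uv[0],uv[1],1.]; d=P[:3,:3]@(d*[1,-1,-1]); o=P[:3,3]
    return o+d*(z-o[2])/d[2]
def tri(c1,u1,c2,u2):
    A=np.zeros((3,3));b=np.zeros(3)
    for c,u in((c1,u1),(c2,u2)):
        o=c["pose"][:3,3]; d=ray(c,u,0)-o; d/=np.linalg.norm(d); M=np.eye(3)-np.outer(d,d); A+=M;b+=M@o
    return np.linalg.solve(A,b)
def crop(im,u,v,r,s): return cv2.resize(im[v-r:v+r,u-r:u+r],None,fx=s,fy=s,interpolation=cv2.INTER_CUBIC)
E
python3 - <<'E'
from h import *
t=dict(np.load("top0.npz"));s=dict(np.load("side0.npz"))
a=[crop(t["img"],465,205,50,3),crop(t["img"],209,219,25,6),crop(t["img"],314,190,38,4)[:300,:300],crop(s["img"],365,190,50,3),crop(s["img"],227,340,25,6),crop(s["img"],280,250,38,4)[:300,:300]]
a=[cv2.resize(i,(266,300)) if 0 else cv2.resize(i,(260,260)) for i in a]
cv2.imwrite("pics/crop1.png",np.vstack([np.hstack(a[:3]),np.hstack(a[3:])]))
for n,c in(("top",t),("side",s)):
    hsv=cv2.cvtColor(c["img"],cv2.COLOR_BGR2HSV)
    m=((hsv[...,1]<60)&(hsv[...,2]>165)).astype(np.uint8)
    cs,h=cv2.findContours(m,cv2.RETR_CCOMP,cv2.CHAIN_APPROX_NONE)
    for i,k in enumerate(cs):
        A=cv2.contourArea(k)
        if A>40 and A<1500: 
            x=k[:,0].mean(0); b=cv2.boundingRect(k)
            print(n,"hole" if h[0][i][3]>=0 else "outer",A,np.round(x,1),b,[np.round(ray(c,x,z)[:2],4).tolist() for z in (.02,.04)])
for p in [(209,219),(451,171),(443,240),(220,210)]: print(p,cv2.cvtColor(t["img"],cv2.COLOR_BGR2HSV)[p[1],p[0]])
E
```

```text
top outer 259.5 [627.2 420.8] (615, 411, 25, 22) [[0.0654, -0.6062], [0.0698, -0.5954]]
top outer 1088.0 [618.2 338. ] (598, 322, 42, 39) [[0.2287, -0.6025], [0.23, -0.5919]]
top outer 112.5 [ 95.2 249.3] (92, 229, 6, 44) [[0.4236, 0.4943], [0.4212, 0.4843]]
top outer 50.0 [443.3 239.1] (431, 227, 26, 26) [[0.4373, -0.2539], [0.4346, -0.2498]]
top outer 754.5 [598.3 202.6] (568, 183, 67, 36) [[0.5121, -0.5853], [0.508, -0.575]]
top outer 449.0 [452. 169.] (440, 157, 25, 25) [[0.5903, -0.2787], [0.5847, -0.2742]]
top hole 394.5 [452.1 169.7] (440, 158, 25, 24) [[0.5888, -0.2789], [0.5833, -0.2743]]
top outer 234.5 [572.6 145.6] (555, 137, 39, 22) [[0.6386, -0.5407], [0.6322, -0.5312]]
top outer 56.5 [500.7  90.6] (482, 84, 38, 14) [[0.767, -0.3932], [0.7582, -0.3865]]
top outer 1447.5 [536.9  33.9] (479, 0, 108, 68) [[0.8993, -0.4809], [0.888, -0.4725]]
side outer 675.5 [112.  473.6] (80, 458, 65, 22) [[0.4654, 0.495], [0.4535, 0.4972]]
side outer 97.5 [509.3 374.3] (503, 369, 14, 12) [[0.0701, 0.0732], [0.0714, 0.0895]]
side hole 45.5 [509.7 374.2] (505, 370, 10, 9) [[0.0696, 0.0726]
[... 1150 characters left out ...]
e 688.0 [244.9 187.5] (227, 175, 37, 26) [[0.7482, -0.1116], [0.7269, -0.0892]]
side hole 133.0 [337.  174.9] (328, 170, 19, 11) [[0.5891, -0.2806], [0.5731, -0.2526]]
side hole 615.5 [383.  174.4] (369, 160, 28, 29) [[0.4919, -0.3452], [0.4791, -0.3151]]
side outer 740.5 [283.1  93.2] (240, 81, 87, 26) [[1.0121, -0.6326], [0.982, -0.5929]]
side outer 432.0 [617.3   4.8] (593, 0, 47, 13) [[0.174, -2.6799], [0.1718, -2.5719]]
side outer 648.5 [445.1  20.3] (430, 0, 32, 51) [[0.8759, -1.8323], [0.8503, -1.7526]]
side hole 49.5 [445.9  37.4] (442, 32, 9, 12) [[0.7702, -1.5559], [0.7482, -1.4854]]
(209, 219) [ 19  37 130]
(451, 171) [ 18  35 131]
(443, 240) [ 19  34 126]
(220, 210) [ 17  41 119]
```

View pics/crop1.png

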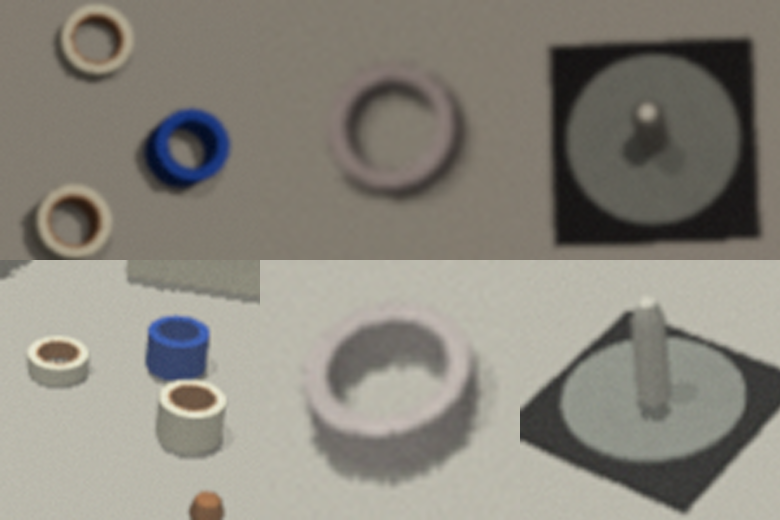

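The crop confirms that the tall white roll is the one at top (443,240), with a side-view height roughly twice that of the short one. Next come the spindle and collar positions, and the tool axes.

```bash
cat >> h.py <<'E'
from scipy.spatial.transform import Rotation as R
def plan(tgt,jaw,s=None):
    """tgt TCP xyz, jaw = world heading (deg) of tool x mod 180; prints shift in row units (tool axes, start heading) and turn about tool y"""
    from workcell import get_state
    s=get_state(); q=R.from_quat(s["orientation"]); M=q.as_matrix()
    h=np.degrees(np.arctan2(M[1,0],M[0,0])); d=(h-jaw+90)%180-90   # +y tool turn = clockwise from above
    print("t",round(s["time_s"],2),"tcp",np.round(s["tcp_pos"],4),"head",round(h,1),"open",round(float(s["opening"]),4),"F",np.round(s["wrist_force"],1),"down",np.round(M[:,1],3),"j7",np.round(s["joints"],2))
    f=R.from_rotvec(M@np.array([0,np.radians(d),0]))*q
    w=np.array(tgt)-s["tcp_pos"]
    print(" shift now-axes mm/25:",np.round(M.T@w/.025,2)," after-turn:",np.round(f.as_matrix().T@w/.025,2)," turn y units",round(d/4,2))
E
python3 - <<'E'
from h import *
t=dict(np.load("top0.npz"));s=dict(np.load("side0.npz"))
print("tip",tri(t,(313.1,184.7),s,(279.1,223.7)),ray(t,(313.1,184.7),.08),ray(s,(279.1,223.7),.08))
print("roll",tri(t,(443.3,239.1),s,(388.5,192.5)))
g=t["img"].max(2); m=np.zeros_like(g); m[150:235,275:355]=(g[150:235,275:355]<45)
cs,_=cv2.findContours(m,cv2.RETR_EXTERNAL,2); k=max(cs,key=cv2.contourArea)
r=cv2.minAreaRect(k); P=np.array([ray(t,p,.006)[:2] for p in cv2.boxPoints(r)]); print("foot",P.mean(0),np.linalg.norm(P-np.roll(P,1,0),axis=1))
print("collar",ray(t,(209.6,219.2),.02),ray(s,(226.4,336.2),.02),tri(t,(209.6,219.2),s,(226.4,336.2)))
b=ray(t,(487,211),.04);print("blue",b,ray(s,(383,167),.04))
for n,u in(("stapler",(309,262)),("staplerlow",(309,320)),("stamp",(367,282))): print(n,ray(t,u,.03))
for u in((535,285),(560,465),(620,468),(567,245)): print("box",ray(t,u,.2))
plan([.434,-.25,.1],32)
E
```

```text
tip [0.5448418  0.01951423 0.08043621] [0.54494047 0.0195335  0.08      ] [0.54520555 0.01907983 0.08      ]
roll [ 0.43389881 -0.2498489   0.04070166]
foot [0.5458336  0.02173868] [0.12708361 0.12670246 0.12676567 0.12467708]
collar [0.48649691 0.24738834 0.02      ] [0.4875335  0.25067194 0.02      ] [0.48807426 0.24881427 0.01719897]
blue [ 0.49309426 -0.34326724  0.04      ] [ 0.49475967 -0.34671407  0.04      ]
stapler [0.39052093 0.03155531 0.03      ]
staplerlow [0.26989873 0.03186013 0.03      ]
stamp [ 0.3473789  -0.08969747  0.03      ]
box [ 0.33129117 -0.37205422  0.2       ]
box [ 0.03470413 -0.39383681  0.2       ]
box [ 0.02999492 -0.49122559  0.2       ]
box [ 0.40058136 -0.432054    0.2       ]
t 0.1 tcp [ 0.2152 -0.6128  0.2303] head -70.6 open 0.0856 F [ 0.7 -0.7 -0. ] down [-0.001  0.002 -1.   ] j7 [ 1.25  0.32 -0.07  1.45  0.02  1.37 -0.06]
 shift now-axes mm/25: [-10.78   5.23  13.07]  after-turn: [-15.11   5.23  -7.66]  turn y units 19.34
```

Triangulated heights match: post tip 80.4 mm, roll top 40.7 mm, collar top 17 mm against 20. The positions I'll use are:
- **Spindle:** (0.545, 0.020)
- **Roll:** (0.434, -0.250)
- **Collar:** (0.487, 0.249)

The first move rises clear of the carton while turning.

Emit:
drive_tool([
  [[0,-1,0,0,-1,0,1],[0,-1,0,0,-1,0,1],[0,-1,0,0,-1,0,1],[0,-1,0,0,-1,0,1],[0,-1,0,0,-1,0,1],[0,-1,0,0,-1,0,1],[0,-0.5,0,0,-1,0,1],[0,0,0,0,0,0,1]],
])

```text
time_s: 0.9
tcp_pos: [0.2157, -0.6138, 0.3958]
orientation: [0.66, -0.256, 0.258, -0.658]
wrist_force: [-0.1, 0.2, 0.5]
opening: 0.0852
```

```bash
python3 -c "
from h import *
plan([.434,-.25,.2],-42)"
```

```text
t 0.9 tcp [ 0.2157 -0.6138  0.3958] head -42.6 open 0.0852 F [-0.1  0.2  0.5] down [ 0.001 -0.003 -1.   ] j7 [ 1.28  0.31 -0.13  1.15  0.04  1.69  0.42]
 shift now-axes mm/25: [-3.46  7.8  16.63]  after-turn: [-3.27  7.8  16.67]  turn y units -0.16
```

Emit:
drive_tool([
  [[-0.2,0,0.98,0,0,0,1],[-0.2,0,0.98,0,0,0,1],[-0.2,0,0.98,0,0,0,1],[-0.2,0,0.98,0,0,0,1],[-0.2,0,0.98,0,0,0,1],[-0.2,0,0.98,0,0,0,1],[-0.2,0,0.98,0,0,0,1],[-0.2,0,0.98,0,0,0,1],[-0.2,0,0.98,0,0,0,1],[-0.2,0,0.98,0,0,0,1],[-0.2,0.7,0.98,0,0,0,1],[-0.2,1,0.98,0,0,0,1],[-0.2,1,0.98,0,0,0,1],[-0.2,1,0.98,0,0,0,1],[-0.2,1,0.98,0,0,0,1],[-0.2,1,0.98,0,0,0,1],[-0.2,1,0.98,0,0,0,1],[0,1,0,0,0,0,1],[0,0,0,0,0,0,1]],
])

```text
time_s: 2.8
tcp_pos: [0.4323, -0.2471, 0.1967]
orientation: [-0.658, 0.26, -0.254, 0.659]
wrist_force: [-0.0, -0.1, 0.3]
opening: 0.0852
```

```bash
python3 -c "
from h import *
plan([.434,-.25,.1],-42)"
```

```text
t 2.8 tcp [ 0.4323 -0.2471  0.1967] head -42.6 open 0.0852 F [-0.  -0.1  0.3] down [-0.007  0.005 -1.   ] j7 [ 0.91  0.05 -0.45  1.85  0.02  1.26 -0.29]
 shift now-axes mm/25: [ 0.16  3.87 -0.03]  after-turn: [ 0.16  3.87 -0.04]  turn y units -0.16
```

Emit:
drive_tool([
  [[0.13,1,0,0,0,0,1],[0,1,0,0,0,0,1],[0,1,0,0,0,0,1],[0,1,0,0,0,0,1],[0,1,0,0,0,0,1],[0,1,0,0,0,0,1],[0,0.8,0,0,0,0,1],[0,0.5,0,0,0,0,1],[0,0.2,0,0,0,0,1],[0,0,0,0,0,0,1],[0,0,0,0,0,0,1]],
])

```text
time_s: 3.9
tcp_pos: [0.4381, -0.2521, 0.0148]
orientation: [0.659, -0.257, 0.258, -0.658]
wrist_force: [0.1, -0.1, 0.0]
opening: 0.0853
```

```bash
python3 -c "
from h import *
plan([.434,-.25,.008],-42)
from workcell import *
c=read_camera('side');cv2.imwrite('pics/s1.png',crop(c['img'],390,180,75,4))"
```

```text
t 3.9 tcp [ 0.4381 -0.2521  0.0148] head -42.7 open 0.0853 F [ 0.1 -0.1  0. ] down [ 0.001 -0.001 -1.   ] j7 [ 0.87  0.27 -0.44  2.01  0.15  0.88 -0.4 ]
 shift now-axes mm/25: [-0.18  0.27 -0.05]  after-turn: [-0.18  0.27 -0.05]  turn y units -0.17
```

View pics/s1.png

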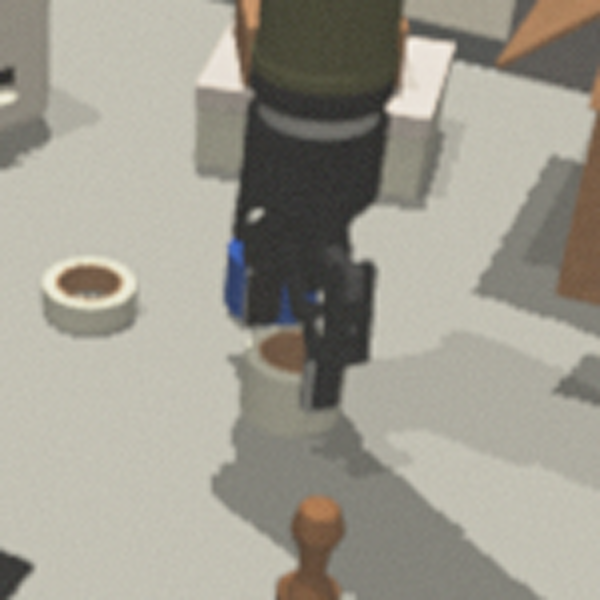

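The fingers straddle the roll, so I lower a little and close.

Emit:
drive_tool([
  [[-0.18,0.2,-0.05,0,0,0,1],[0,0.05,0,0,0,0,1],[0,0,0,0,0,0,-1],[0,0,0,0,0,0,-1],[0,0,0,0,0,0,-1],[0,0,0,0,0,0,-1],[0,0,0,0,0,0,-1],[0,0,0,0,0,0,-1],[0,0,0,0,0,0,-1],[0,0,0,0,0,0,-1],[0,0,0,0,0,0,-1],[0,0,0,0,0,0,-1]],
])

```text
time_s: 5.15
tcp_pos: [0.4337, -0.2496, 0.0082]
orientation: [0.659, -0.257, 0.257, -0.659]
wrist_force: [-1.2, 0.4, 5.3]
opening: 0.0586
```

Emit:
drive_tool([
  [[0,-0.5,0,0,0,0,-1],[0,-1,0,0,0,0,-1],[0,-1,0,0,0,0,-1],[0,-1,0,0,0,0,-1],[0,-1,0,0,0,0,-1],[0,-1,0,0,0,0,-1],[0,0,0,0,0,0,-1],[0,0,0,0,0,0,-1]],
])

```text
time_s: 5.95
tcp_pos: [0.4334, -0.2496, 0.1456]
orientation: [0.659, -0.257, 0.258, -0.658]
wrist_force: [-1.0, -0.6, -1.5]
opening: 0.0586
```

```bash
python3 -c "
from h import *
plan([.545,.020,.145],-42)
from workcell import *
for n in('top','side'): np.savez(n+'1.npz',**read_camera(n))
t=dict(np.load('top1.npz'));s=dict(np.load('side1.npz'))
cv2.imwrite('pics/s2.png',np.hstack([crop(t['img'],450,240,50,4),crop(s['img'],390,150,50,4)]))"
```

```text
t 5.95 tcp [ 0.4334 -0.2496  0.1456] head -42.6 open 0.0586 F [-1.  -0.6 -1.5] down [ 0.001 -0.001 -1.   ] j7 [ 0.91  0.09 -0.46  1.91  0.04  1.15 -0.31]
 shift now-axes mm/25: [-4.02  0.02 10.96]  after-turn: [-3.9   0.02 11.  ]  turn y units -0.16
```

View pics/s2.png

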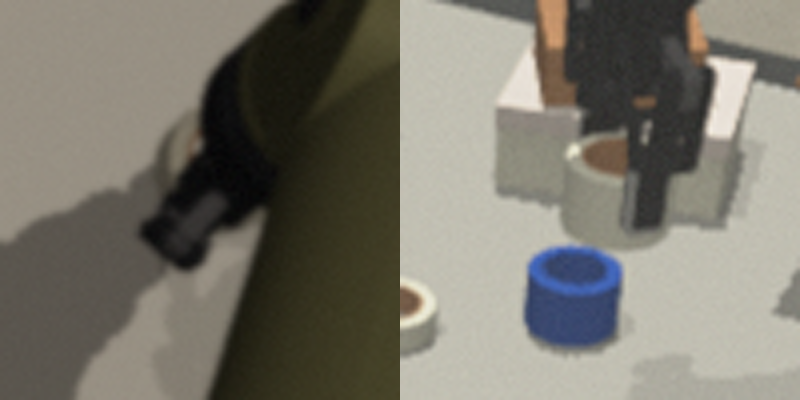

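The roll is lifted and level. Carrying it over the post.

Emit:
drive_tool([
  [[-0.2,0,0.55,0,0,0,-1],[-0.35,0,0.95,0,0,0,-1],[-0.35,0,0.95,0,0,0,-1],[-0.35,0,0.95,0,0,0,-1],[-0.35,0,0.95,0,0,0,-1],[-0.35,0,0.95,0,0,0,-1],[-0.35,0,0.95,0,0,0,-1],[-0.35,0,0.95,0,0,0,-1],[-0.35,0,0.95,0,0,0,-1],[-0.35,0,0.95,0,0,0,-1],[-0.35,0,0.95,0,0,0,-1],[-0.35,0,0.95,0,0,0,-1],[0,0,0,0,0,0,-1],[0,0,0,0,0,0,-1],[0,0,0,0,0,0,-1]],
])

```text
time_s: 7.55
tcp_pos: [0.5444, 0.0208, 0.1444]
orientation: [0.659, -0.258, 0.257, -0.658]
wrist_force: [1.2, -1.5, -0.7]
opening: 0.0587
```

```bash
python3 -c "
from h import *
plan([.545,.020,.020],-42)
from workcell import *
s=read_camera('side')
cv2.imwrite('pics/s3.png',crop(s['img'],280,210,75,4))"
```

```text
t 7.55 tcp [0.5444 0.0208 0.1444] head -42.7 open 0.0587 F [ 1.2 -1.5 -0.7] down [-0.001 -0.001 -1.   ] j7 [ 0.53  0.22 -0.69  1.8   0.15  1.17 -0.95]
 shift now-axes mm/25: [ 0.04  4.98 -0.  ]  after-turn: [ 0.04  4.98 -0.  ]  turn y units -0.17
```

View pics/s3.png

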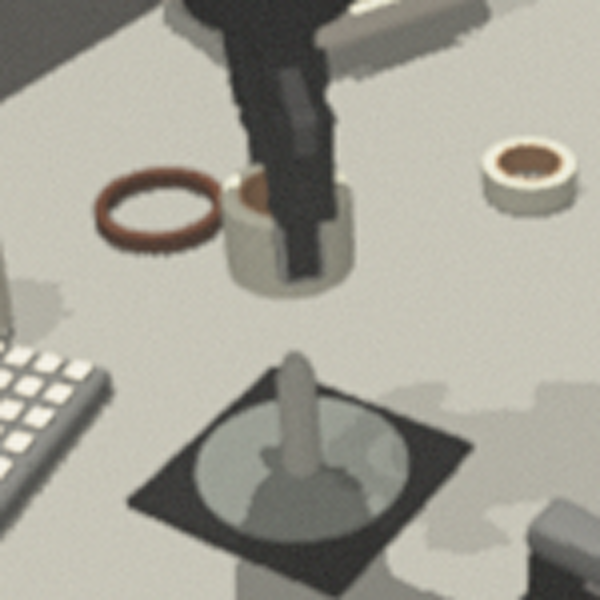

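The roll hangs centred above the post. Descending.

Emit:
drive_tool([
  [[0.04,0.5,0,0,0,0,-1],[0,0.5,0,0,0,0,-1],[0,0.5,0,0,0,0,-1],[0,0.5,0,0,0,0,-1],[0,0.5,0,0,0,0,-1],[0,0.5,0,0,0,0,-1],[0,0.5,0,0,0,0,-1],[0,0.5,0,0,0,0,-1],[0,0.5,0,0,0,0,-1],[0,0.2,0,0,0,0,-1],[0,0.1,0,0,0,0,-1],[0,0.1,0,0,0,0,-1],[0,0,0,0,0,0,-1],[0,0,0,0,0,0,-1]],
])

```text
time_s: 9.0
tcp_pos: [0.5462, 0.0208, 0.0229]
orientation: [-0.659, 0.257, -0.257, 0.659]
wrist_force: [-0.7, 0.8, -0.0]
opening: 0.0587
```

Emit:
drive_tool([
  [[0,0.08,0,0,0,0,-1],[0,0.06,0,0,0,0,-1],[0,0,0,0,0,0,-1],[0,0,0,0,0,0,-1]],
])

```text
time_s: 9.4
tcp_pos: [0.5458, 0.0208, 0.019]
orientation: [0.659, -0.257, 0.257, -0.659]
wrist_force: [0.4, -0.8, 0.2]
opening: 0.0587
```

Near contact. Opening the fingers (pads swing back as they open), then rising straight up.

Emit:
drive_tool([
  [[0,0,0,0,0,0,1],[0,0,0,0,0,0,1],[0,0,0,0,0,0,1],[0,0,0,0,0,0,1],[0,0,0,0,0,0,1],[0,0,0,0,0,0,1],[0,-0.4,0,0,0,0,1],[0,-1,0,0,0,0,1],[0,-1,0,0,0,0,1],[0,-1,0,0,0,0,1],[0,-1,0,0,0,0,1],[0,-1,0,0,0,0,1],[0,0,0,0,0,0,1]],
])

```text
time_s: 10.7
tcp_pos: [0.5484, 0.0212, 0.1585]
orientation: [-0.658, 0.254, -0.26, 0.659]
wrist_force: [0.3, 0.3, 0.1]
opening: 0.0855
```

```bash
python3 -c "
from h import *
from workcell import *
s=read_camera('side')
cv2.imwrite('pics/s4.png',np.hstack([crop(s['img'],280,235,50,4),crop(s['img'],227,340,25,8)]))
plan([.487,.249,.12],0)
plan([.487,.249,.12],-42)"
```

```text
t 10.75 tcp [0.5472 0.021  0.1565] head -42.6 open 0.0854 F [-0.4 -0.8 -0.4] down [ 0.004 -0.001 -1.   ] j7 [ 0.54  0.21 -0.69  1.79  0.15  1.19 -0.95]
 shift now-axes mm/25: [-7.95  1.44  5.07]  after-turn: [-2.42  1.44  9.12]  turn y units -10.66
t 10.75 tcp [0.5472 0.021  0.1565] head -42.6 open 0.0854 F [-0.4 -0.8 -0.4] down [ 0.004 -0.001 -1.   ] j7 [ 0.54  0.21 -0.69  1.79  0.15  1.19 -0.95]
 shift now-axes mm/25: [-7.95  1.44  5.07]  after-turn: [-7.9   1.44  5.16]  turn y units -0.16
```

View pics/s4.png

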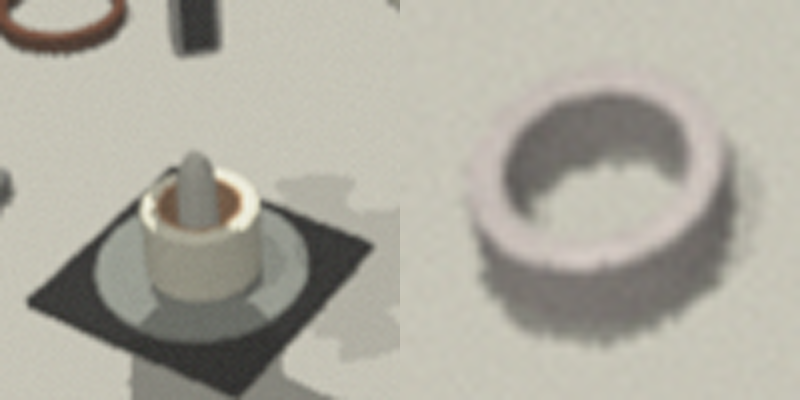

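The roll sits flat on the turntable, round the post. Now the collar.

Emit:
drive_tool([
  [[-0.5,0,0.32,0,0,0,1],[-0.83,0,0.53,0,0,0,1],[-0.83,0,0.53,0,0,0,1],[-0.83,0,0.53,0,0,0,1],[-0.83,0,0.53,0,0,0,1],[-0.83,0,0.53,0,0,0,1],[-0.83,0,0.53,0,0,0,1],[-0.83,0,0.53,0,0,0,1],[-0.83,0.5,0.53,0,0,0,1],[-0.83,1,0.53,0,0,0,1],[0,0.5,0,0,0,0,1],[0,0,0,0,0,0,1],[0,0,0,0,0,0,1]],
])

```text
time_s: 12.05
tcp_pos: [0.4852, 0.2487, 0.1036]
orientation: [0.659, -0.258, 0.257, -0.658]
wrist_force: [-0.6, -0.3, -0.4]
opening: 0.0855
```

```bash
python3 -c "
from h import *
plan([.487,.250,.002],-42)"
```

```text
t 12.05 tcp [0.4852 0.2487 0.1036] head -42.7 open 0.0855 F [-0.6 -0.3 -0.4] down [-0.001 -0.001 -1.   ] j7 [ 0.19  0.3  -0.82  1.84  0.24  1.11 -1.46]
 shift now-axes mm/25: [0.02 4.06 0.09]  after-turn: [0.02 4.06 0.09]  turn y units -0.17
```

Emit:
drive_tool([
  [[0.02,0.7,0.09,0,0,0,1],[0,0.8,0,0,0,0,1],[0,0.8,0,0,0,0,1],[0,0.7,0,0,0,0,1],[0,0.5,0,0,0,0,1],[0,0.3,0,0,0,0,1],[0,0.1,0,0,0,0,1],[0,0,0,0,0,0,1],[0,0,0,0,0,0,1],[0,0,0,0,0,0,1]],
])

```text
time_s: 13.05
tcp_pos: [0.4879, 0.2509, 0.0072]
orientation: [-0.658, 0.257, -0.258, 0.659]
wrist_force: [0.2, 0.4, -0.2]
opening: 0.0853
```

```bash
python3 -c "
from h import *
from workcell import *
plan([.487,.250,.003],-42)
s=read_camera('side')
cv2.imwrite('pics/s5.png',crop(s['img'],227,320,50,6))"
```

```text
t 13.05 tcp [0.4879 0.2509 0.0072] head -42.6 open 0.0853 F [ 0.2  0.4 -0.2] down [ 0.001  0.    -1.   ] j7 [ 0.12  0.44 -0.76  1.91  0.37  0.94 -1.55]
 shift now-axes mm/25: [-0.    0.17 -0.05]  after-turn: [-0.    0.17 -0.05]  turn y units -0.16
```

View pics/s5.png

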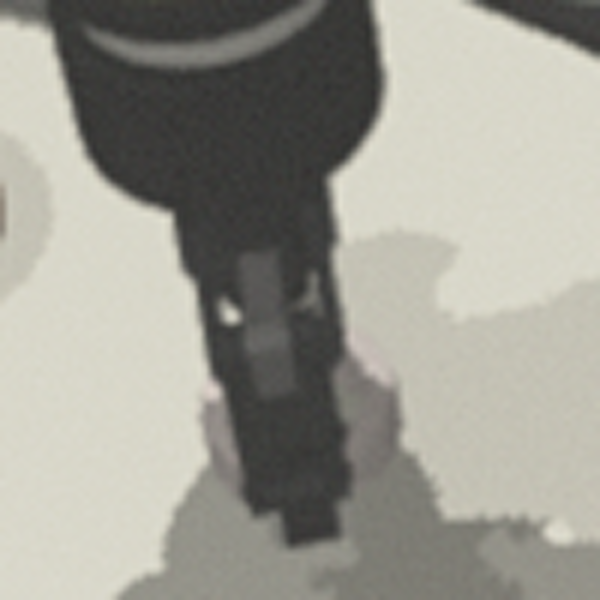

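The near finger stands in front of the collar and looks centred on it. I lower 4 mm, close and lift.

Emit:
drive_tool([
  [[0,0.1,-0.04,0,0,0,1],[0,0.06,0,0,0,0,1],[0,0,0,0,0,0,-1],[0,0,0,0,0,0,-1],[0,0,0,0,0,0,-1],[0,0,0,0,0,0,-1],[0,0,0,0,0,0,-1],[0,0,0,0,0,0,-1],[0,0,0,0,0,0,-1],[0,0,0,0,0,0,-1],[0,0,0,0,0,0,-1],[0,0,0,0,0,0,-1]],
])

```text
time_s: 14.3
tcp_pos: [0.4871, 0.2499, 0.0032]
orientation: [0.659, -0.257, 0.257, -0.659]
wrist_force: [-0.8, -1.4, 4.8]
opening: 0.0512
```

```bash
python3 -c "
from h import *
plan([.5455,.0205,.15],-42)"
```

```text
t 14.3 tcp [0.4871 0.2499 0.0032] head -42.7 open 0.0512 F [-0.8 -1.4  4.8] down [ 0.001 -0.    -1.   ] j7 [ 0.12  0.44 -0.75  1.91  0.37  0.93 -1.56]
 shift now-axes mm/25: [ 7.94 -5.87 -5.16]  after-turn: [ 7.88 -5.87 -5.26]  turn y units -0.16
```

Emit:
drive_tool([
  [[0,-0.3,0,0,0,0,-1],[0,-0.6,0,0,0,0,-1],[0,-1,0,0,0,0,-1],[0,-1,0,0,0,0,-1],[0,-1,0,0,0,0,-1],[0,-1,0,0,0,0,-1],[0,-0.9,0,0,0,0,-1],[0,0,0,0,0,0,-1],[0,0,0,0,0,0,-1]],
])

```text
time_s: 15.2
tcp_pos: [0.4867, 0.2499, 0.1478]
orientation: [-0.659, 0.257, -0.257, 0.659]
wrist_force: [0.4, 0.4, -2.2]
opening: 0.0515
```

```bash
python3 -c "
from h import *
from workcell import *
plan([.5455,.0205,.15],-42)
s=read_camera('side');t=read_camera('top')
P=s['pose'];w=get_state()['tcp_pos'];c=P[:3,:3].T@(w-P[:3,3]);u=s['mtx']@(c*[1,-1,-1]);u=(u[:2]/u[2]).astype(int);print(u)
c2=crop(s['img'],int(u[0]),int(u[1])-10,45,6);cv2.imwrite('pics/s6.png',c2)"
```

```text
t 15.2 tcp [0.4867 0.2499 0.1478] head -42.6 open 0.0515 F [ 0.4  0.4 -2.2] down [ 0.001 -0.    -1.   ] j7 [ 0.22  0.25 -0.84  1.79  0.2   1.19 -1.43]
 shift now-axes mm/25: [ 7.95 -0.08 -5.15]  after-turn: [ 7.89 -0.08 -5.24]  turn y units -0.16
[216 282]
```

View pics/s6.png

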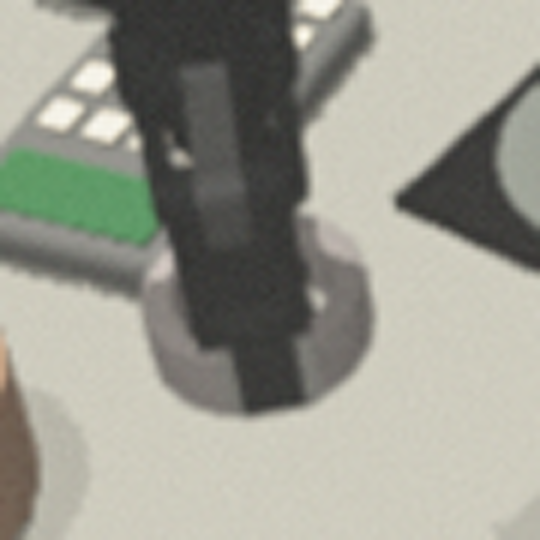

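The collar is held roughly level; the force change of about 1.6 N or a little more matches its weight. Carrying it to the post.

Emit:
drive_tool([
  [[0.4,0,-0.26,0,0,0,-1],[0.85,0,-0.55,0,0,0,-1],[0.85,0,-0.55,0,0,0,-1],[0.85,0,-0.55,0,0,0,-1],[0.85,0,-0.55,0,0,0,-1],[0.85,0,-0.55,0,0,0,-1],[0.85,0,-0.55,0,0,0,-1],[0.85,0,-0.55,0,0,0,-1],[0.85,0,-0.55,0,0,0,-1],[0.75,0,-0.49,0,0,0,-1],[0,0,0,0,0,0,-1],[0,0,0,0,0,0,-1],[0,0,0,0,0,0,-1]],
])

```text
time_s: 16.6
tcp_pos: [0.5451, 0.0215, 0.147]
orientation: [-0.659, 0.257, -0.256, 0.659]
wrist_force: [-0.3, 0.5, -2.0]
opening: 0.0515
```

```bash
python3 -c "
from h import *
from workcell import *
plan([.5455,.0205,.054],-42)
s=read_camera('side')
cv2.imwrite('pics/s7.png',crop(s['img'],280,205,65,5))"
```

```text
t 16.6 tcp [0.5451 0.0215 0.147 ] head -42.6 open 0.0515 F [-0.3  0.5 -2. ] down [-0.001  0.001 -1.   ] j7 [ 0.54  0.22 -0.7   1.8   0.15  1.18 -0.95]
 shift now-axes mm/25: [ 0.05  3.72 -0.02]  after-turn: [ 0.05  3.72 -0.02]  turn y units -0.14
```

View pics/s7.png

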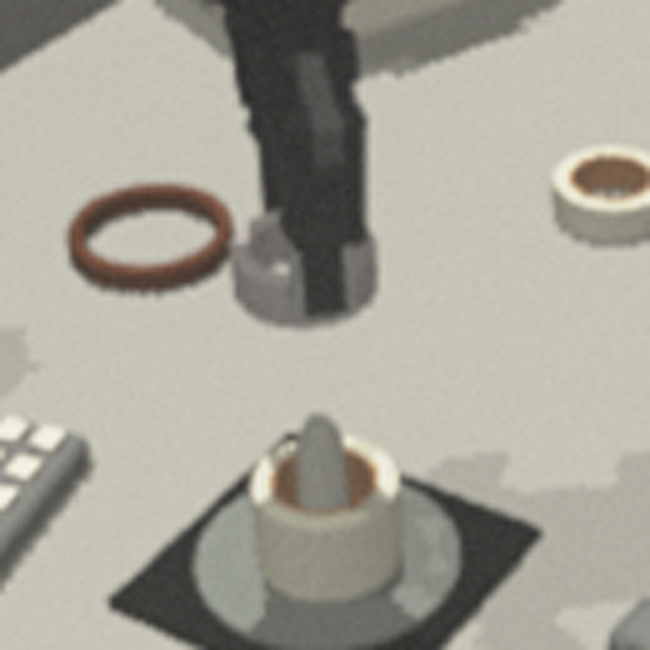

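The collar is within about 2 mm of the axis in this view. Descending gently.

Emit:
drive_tool([
  [[0.05,0.4,0,0,0,0,-1],[0,0.4,0,0,0,0,-1],[0,0.4,0,0,0,0,-1],[0,0.4,0,0,0,0,-1],[0,0.4,0,0,0,0,-1],[0,0.4,0,0,0,0,-1],[0,0.4,0,0,0,0,-1],[0,0.3,0,0,0,0,-1],[0,0.2,0,0,0,0,-1],[0,0.2,0,0,0,0,-1],[0,0.1,0,0,0,0,-1],[0,0,0,0,0,0,-1],[0,0,0,0,0,0,-1],[0,0,0,0,0,0,-1]],
])

```text
time_s: 18.05
tcp_pos: [0.5469, 0.0197, 0.0579]
orientation: [-0.659, 0.257, -0.257, 0.659]
wrist_force: [0.1, -0.2, -2.3]
opening: 0.0512
```

Emit:
drive_tool([
  [[0,0.08,0,0,0,0,-1],[0,0.06,0,0,0,0,-1],[0,0.04,0,0,0,0,-1],[0,0,0,0,0,0,-1],[0,0,0,0,0,0,-1]],
])

```text
time_s: 18.55
tcp_pos: [0.5466, 0.0197, 0.0533]
orientation: [0.659, -0.257, 0.257, -0.659]
wrist_force: [-1.6, 0.1, 3.0]
opening: 0.0517
```

The collar is in light contact with the roll (about 5 N). Releasing and rising.

Emit:
drive_tool([
  [[0,0,0,0,0,0,1],[0,0,0,0,0,0,1],[0,0,0,0,0,0,1],[0,0,0,0,0,0,1],[0,0,0,0,0,0,1],[0,0,0,0,0,0,1],[0,-0.4,0,0,0,0,1],[0,-1,0,0,0,0,1],[0,-1,0,0,0,0,1],[0,-1,0,0,0,0,1],[0,-1,0,0,0,0,1],[0,-1,0,0,0,0,1],[0,-1,0,0,0,0,1],[0,0,0,0,0,0,1],[0,0,0,0,0,0,1]],
])

```text
time_s: 20.05
tcp_pos: [0.5468, 0.0198, 0.2139]
orientation: [-0.659, 0.257, -0.258, 0.659]
wrist_force: [0.1, 1.0, -0.4]
opening: 0.0854
```

```bash
python3 -c "
from h import *
from workcell import *
plan([.5455,.0205,.054],-42)
s=read_camera('side')
cv2.imwrite('pics/s8.png',crop(s['img'],290,225,60,5))"
```

```text
t 20.05 tcp [0.5468 0.0198 0.2139] head -42.6 open 0.0854 F [ 0.1  1.  -0.4] down [ 0.002 -0.001 -1.   ] j7 [ 0.56  0.17 -0.71  1.71  0.11  1.3  -0.92]
 shift now-axes mm/25: [-0.07  6.4  -0.02]  after-turn: [-0.07  6.4  -0.02]  turn y units -0.16
```

View pics/s8.png

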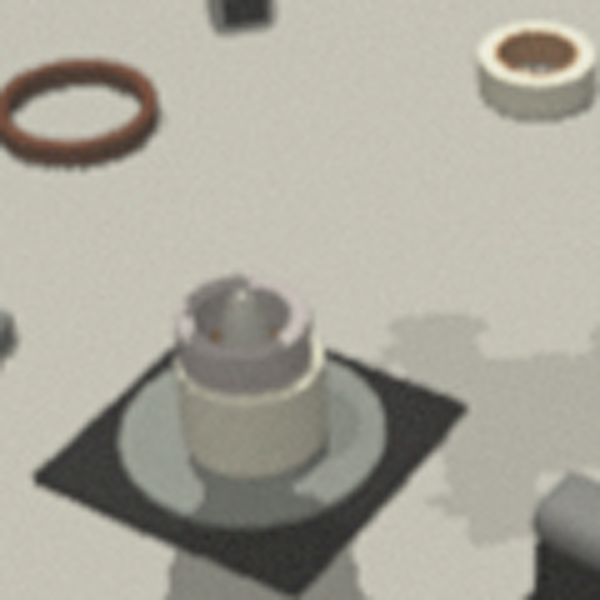

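The collar lies flat on the roll with the post tip inside it, the short roll is untouched and the gripper is clear.

```bash
python3 -c "
from workcell import *
hand_in()"
```

```text
the job is handed in; nothing more can be done
```

The tall white roll is on the black-footed spindle, down on the turntable, and the steel collar lies flat on top of it. I released both and handed the job in at about 20 s of the 61 s allowed; `hand_in()` gives no verdict.

- **Final side picture:** both rings look level around the post, with the collar about 2–3 mm off the roll's centre (14 mm off the post is allowed). The short roll looks undisturbed. I judged all of this by eye and did not measure final positions or take a closing top view.
- **Gripper:** it is fully open, about 16 cm above the collar, and the wrist force is near zero.
- **Forces:** the largest reading I saw was about 5 N, when closing on the rings and setting the collar down. I only read the force at the end of each move.
- **Readings that were off:** the gripper showed 51 mm on the 54 mm collar and 59 mm on the 60 mm roll. The collar's top triangulated to 17 mm instead of 20 mm. In the pictures the collar was still held firmly and roughly level.

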